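# Clear and raise the hatch of a storage chest with its lever

## Task

Someone needs to reach into the pine chest. Push the paint tin that stands on the metal-faced flap along until it stands wholly on the fixed wooden half of the chest top, keeping it upright and without lifting it; then press down the wooden tread on the long end of the lever so that its short end raises the flap's free edge by at least 25 mm, and finish while still holding the lever down like that. Do not lift the flap with the robot itself, do not lift the lever out of its stand, and leave the jar, the larger tin, the spray can and the tape roll where they are.

Things in the scene. Friction and masses are not known exactly. Their poses are not given: they have to be found in the camera images.
- chest: Fixed pine chest and lever stand, one rigid piece. Origin: on the table under the lever's pivot. At yaw 0 its +x points away from the robot, +y to the robot's left; yaw within 0.22 rad. In its frame (mm): walls x -150..150, y 100..436; top level at z 116: y 62.5..261 hinged flap, y 262..422 fixed deck, then an end board 38 high above the deck. The lever lies along y at x 0.
- deck (a point): Centre of the upper face of the fixed pine deck: chest frame (0, 342, 115.5) mm. The deck is 300 mm in x by 160 mm in y, flush with the flap to 0.5 mm; axes as the chest's.
- cradle (a point): Middle of the bearing slots in the lever stand, where the lever's pin belongs: 105.5 mm above the chest's origin. The stand is two steel cheeks (x +-28 mm, y +-25 mm, up to 120 mm high) on a plank 8 mm thick, 80 mm wide in x, reaching y -290..100 mm in the chest's frame.
- stop (a point): Centre of the top of the black rubber stop (28 mm across, top 40 mm above the table) under the lever's long arm: chest frame (0, -235, 40) mm. The bar's underside meets it when the lever is pressed right down.
- pivot (a point): Middle of the lever's pin (12 mm thick, 76 mm long, along chest x). The lever is a loose steel bar 24 mm wide, 10 mm thick, its pin resting by gravity in open slots. Long arm (270 mm) along chest -y; short arm, round nose 80 mm from the pin, along +y under the flap's overhang. At rest the long end stands up by 0.22 rad; the point's axes are then parallel to the chest's and turn with the lever.
- tread (a point): Where to press: centre of the top of the wooden tread (64 mm in x, 56 mm along the bar) on the lever's long end, 245 mm from the pin. About 173 mm above the table at rest, 61 mm on the stop; it stays within 10 mm in plan. Takes 3 to 6 N. The flap's free edge rises 1 mm per 2.7 mm of tread. Released, the flap drives it back up. Axes parallel to the chest's at rest.
- flap (a joint): Angle of the heavy flap (about 3 kg, 296 x 198 x 16 mm, plywood faced with aluminium) about its hinge at the seam with the deck (chest y 261.5 mm, along x): 0 shut and level, grows as the lever's side rises. 0.126 rad is 25 mm at the free edge; about 0.21 with the lever on its stop. It falls shut by itself.
- flap_edge (a point): Middle of the flap's free edge, on its upper face: chest frame (0, 62.5, 116) mm when shut. The flap overhangs the chest's wall by 38 mm here, its underside 100 mm above the table.
- tin_mid (a point): Centre (half-way up) of the steel paint tin with a white band that stands on the flap: upright cylinder 86 mm across, 70 mm tall, 0.35 to 0.65 kg, its foot 116 mm above the table. It slides; pushed low down it does not tip.
- big_tin: paint tin, upright cylinder 100 mm across, 85 mm tall, on the table on the robot's side of the lever stand; a bystander, origin at the centre of its underside
- spray_can: grey spray can with white cap, 65 mm across, 185 mm tall, upright on the table beyond the lever stand; a bystander, origin at the centre of its underside
- jar: small glass jar with steel lid, 44 mm across, 60 mm tall, upright near the far edge of the fixed deck; a bystander, origin at the centre of its underside
- tape_roll: grey roll of tape lying flat, 90 mm across, 25 mm tall, beyond the lever's long arm; a bystander, origin at the centre of its underside

How it is judged (in metres and radians):
On the way, in this order (a step that is already met when the one before it is completed fails the run):
1. the tin stands wholly on the fixed deck, at rest, with the flap still shut (y of tin_mid in the frame of chest above 0.3 m and height (world z) of tin_mid between 0.142 and 0.16 m and angle between tin_mid's own z axis and vertical below 0.15 rad and value of joint flap below 0.03 rad and linear speed of tin below 0.02 m/s), for 0.2 s.
2. the lever, pressed by the fingers, raises the flap's free edge (value of joint flap above 0.12 rad and contact force between the fingers and lever above 0.5 N and distance between pivot and cradle below 0.012 m), for 0.3 s.
At the end, for the whole second after the job is handed in: The flap is held still at 0.12 rad or more (24 mm at its edge) by the lever alone, its pin within 12 mm of the bearing, the fingers pressing the lever and not touching the flap; the tin stands still, upright on the deck, centre 300 mm or more along the chest's y (all of step 2 and velocity of joint flap between -0.05 and 0.05 rad/s and contact force between lever and flap above 1 N and contact force between each of the arm, the fingers and flap below 0.5 N and linear speed of tin below 0.02 m/s and y of tin_mid in the frame of chest above 0.3 m and height (world z) of tin_mid between 0.142 and 0.16 m and angle between tin_mid's own z axis and vertical below 0.15 rad); the arm keeps its last pose, push and grip.
It fails at once if the tin is lifted, tipped or pushed off the chest (height (world z) of tin_mid above 0.17 m or height (world z) of tin_mid below 0.125 m or angle between tin_mid's own z axis and vertical above 0.35 rad).
It fails at once if the flap is raised while the tin is still on it (value of joint flap above 0.05 rad and y of tin_mid in the frame of chest below 0.295 m).
It fails at once if the robot itself lifts the flap (value of joint flap above 0.03 rad and contact force between any of the fingers, the arm and flap above 1 N).
It fails at once if the lever is lifted out of its stand (distance between pivot and cradle above 0.02 m).
It fails at once if a bystander is moved by more than 30 mm (distance of any of big_tin, spray_can, jar, tape_roll from where it was at the start of the episode above 0.03 m).
It also fails if it takes over 58 s, if anything falls off the work surface, if the arm or the gripper's body presses on something with over 40 N, if the wrist force passes 120 N, or if a joint passes its speed limit or range.

## Robot

A 6-joint arm with a two-finger parallel gripper is mounted at the origin on the work surface. World frame = base frame: x ahead of the robot, y to its left, z up, the work surface at z = 0. Lengths are in m, angles in degrees, forces in N, time in s.
With the tool pointing down it reaches from about 0.35 to 0.975 m from the base axis. Payload 4.9 kg.
Tool frame: the origin (TCP) lies on the front face of the gripper's body, between the roots of the fingers; the fingertips stand 73 mm ahead of it and the grasp point (between the pads) lies 54 mm ahead of it (tips_ahead is the distance from the TCP to the fingertips, in m); z points along the fingers, x is the direction in which the jaws open and shut, and the axes are right-handed (so a half turn about z gives the same grasp; the last joint's range is limited). The gripper opens to 85 mm and grips with 20 to 120 N. Pads are 22 mm wide; open, the fingers measure 114 mm over their backs; the gripper's body (76 mm by 85 mm) begins 54 mm behind the grasp point. The pads swing forward as they close: fully open they stand 13 mm farther back than shut.
Start: joints at [-6.818, 3.019, 92.412, -0, 84.569, -6.818], TCP at [0.625, 0, 0.304] pointing down, gripper open.
Joint ranges: [-172.51, 172.51], [-57.92, 126.97], [3.15, 148.05], [-58.71, 238.71], [5.1, 150.11], [-179.66, 179.66]. Speed limits (degrees/s): [147.25, 147.25, 180, 180, 180, 180].

## Interface

Orientations are given as a 3x3 rotation matrix whose columns are the frame's x, y, z axes.
In Python, from plant import * gives the robot as it stands.
- The arm moves only by the tool send_rows, never from a script. Its argument "increments" is a list of rows, each a list of 3 entries, a list of its own where there are three numbers: the turn, a rotation vector about the world's x, y, z in rad, then the shift along the world's x, y, z in cm, then the opening in per cent of the stroke, from 0 (shut) to 100 (fully open). In form: [[[ax, ay, az], [tx, ty, tz], claw], ...]. A call has 1 to 12 rows; each row shifts and turns the commanded pose from where the row before left it; what a row does not reach is not made up. A row lasts 1/10 s, in which the tool goes at most 50 mm and 8.59 degrees, less where a joint would pass 70% of its speed; a pose out of reach is approached as far as the arm can. A call is refused whole if a number of a shift passes 5 or a number of a turn 0.15, either way. A call with a gripper value outside its range is refused whole. The fingers move at their own pace and stop on an object; "squeeze" is the grip in N (left out, the last holds). Time passes only in rows, so rows that do not move let the fingers close. It gives the time, the measured TCP pose, the force and the opening at its end, in the units of the state.
- get_state(): the state, without advancing time (a new reading comes with each control period).
- get_image(name): name is "scene" or "side" or "wrist"; returns a dict with "color" (480x640x3 uint8, red, green, blue), "depth" (480x640 float32, m along the optical axis (not along the pixel's ray), 0 where there is no reading), "fovy" (degrees; the focal length in pixels is half the picture's height over the tangent of half this angle, whatever the lens; pixels are square), "cx", "cy" (the principal point, pixels), "T" (4x4, takes a point from camera to world coordinates); the wrist camera has in their place "hand_eye" (4x4, takes a point from camera to tool coordinates, whose origin is the TCP and whose axes are the tool frame's). Camera axes: x right, y up, looking along -z (the intrinsics and any distortion apply to the point x, -y, -z); pixel columns grow to the right and rows downward; lengths in m; the calibration is good to about 2 mm. A picture is of the moment at which its call begins: read the wrist's pose just before it.
- job_done(): hands the job in, once; it reports no verdict.
The state is a dict: "time_s": time; "joint_pos": joint angles; "qd": joint speeds; "joint_efforts": joint torques, N m; "eef_pos": TCP position; "orientation": TCP orientation; "force": force on the tool from outside, world axes, zero at the start; "ft_torque": the same for the moment, N m; "finger_gap": finger opening in m.
Only numpy, scipy, OpenCV 4.12 (cv2) and the standard library are available. Lean on these libraries where they do the work, as an engineer would, in place of code of your own. Each camera call takes 0.05 s, during which the arm holds its last target. There are 200 camera calls.

## Working session

There is one attempt and no reset: what is moved stays moved. The work goes in short steps, Python scripts to look and compute and a tool call to move; the robot and the scene stay as the last step left them, time stands still between calls to the robot, and variables do not carry over. Pictures are saved under pics/ and viewed, on a budget of 10 in all, crops included, one or two more only if the job needs it, and the job is handed in when it is done.

Besides the shell and the picture viewer there is one more tool, called after "Request:" as name(argument=value, ...), one argument or row to a line, values as JSON. send_rows: Moves the arm, as the interface text tells. Its arguments: {"type":"object","properties":{"increments":{"type":"array"},"squeeze":{"type":"number"}},"required":["increments"]}

```bash
mkdir -p pics
cat > h.py <<'E'
from plant import *
import numpy as np, cv2
def cam(n):
    s=get_state() if n=="wrist" else None
    d=get_image(n)
    if n=="wrist":
        T=np.eye(4);T[:3,:3]=np.array(s["orientation"]);T[:3,3]=s["eef_pos"];d["T"]=T@np.array(d["hand_eye"])
    return d
def pts(d):
    f=240/np.tan(np.radians(d["fovy"])/2)
    v,u=np.mgrid[:480,:640];z=d["depth"]
    P=np.stack([(u-d["cx"])/f*z,-(v-d["cy"])/f*z,-z],-1)
    W=P@d["T"][:3,:3].T+d["T"][:3,3];W[z==0]=np.nan
    return W
E
python3 - <<'E'
from h import *
for n in ("scene","side"):
    d=cam(n);print(n,d.keys(),d["fovy"],d["cx"],d["cy"],np.round(d["T"],3).tolist(),(d["depth"]>0).mean())
    np.savez(f"{n}0.npz",color=d["color"],W=pts(d),T=d["T"])
    cv2.imwrite(f"pics/{n}0.png",d["color"][:,:,::-1])
print({k:np.round(v,3).tolist() for k,v in get_state().items()} if 1 else 0)
E
```

```text
scene dict_keys(['color', 'depth', 'fovy', 'cx', 'cy', 'T']) 49.79516350301513 321.0207102678817 228.88052979257793 [[-0.579, -0.709, 0.402, 1.033], [0.815, -0.502, 0.29, 0.382], [-0.004, 0.495, 0.869, 1.131], [0.0, 0.0, 0.0, 1.0]] 0.9959895833333333
side dict_keys(['color', 'depth', 'fovy', 'cx', 'cy', 'T']) 56.17019284549161 326.6050852382243 236.7026746215595 [[-0.974, 0.16, -0.159, 0.407], [-0.225, -0.751, 0.621, 0.579], [-0.02, 0.64, 0.768, 0.778], [0.0, 0.0, 0.0, 1.0]] 0.995986328125
{'time_s': 0.1, 'joint_pos': [-6.818, 3.053, 92.483, 0.001, 84.57, -6.818], 'qd': [-0.064, -0.106, -0.213, -0.088, -0.038, 0.012], 'joint_efforts': [0.001, -39.49, -37.136, -0.0, 0.004, -0.0], 'eef_pos': [0.625, 0.0, 0.303], 'orientation': [[1.0, -0.0, -0.002], [-0.0, -1.0, 0.0], [-0.002, -0.0, -1.0]], 'force': [0.471, -0.207, 0.372], 'ft_torque': [-0.024, -0.02, 0.007], 'finger_gap': 0.086}
```

View pics/scene0.png

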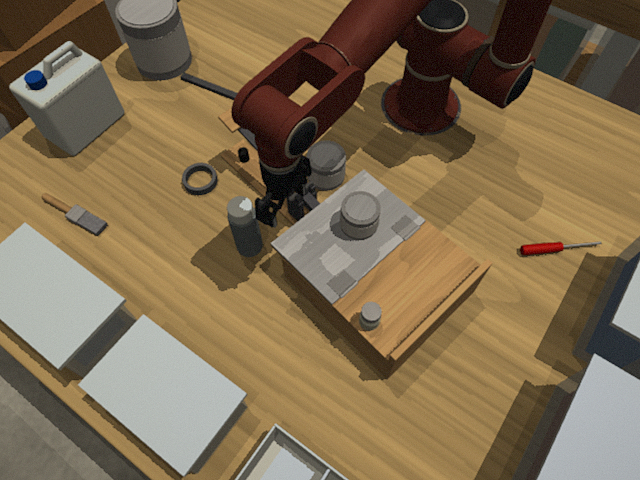

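View pics/side0.png

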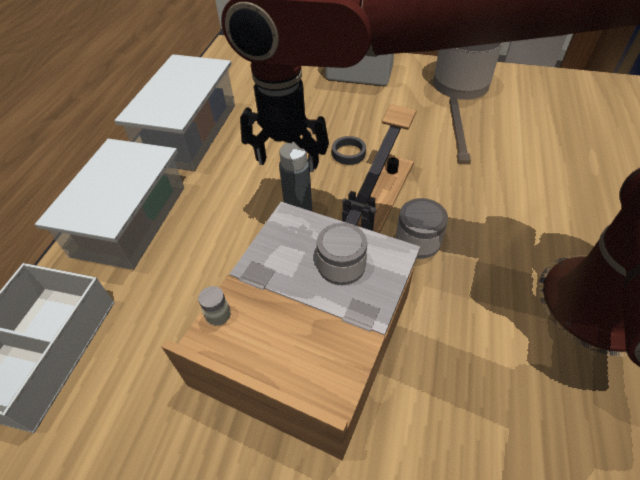

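The scene view shows the tin at (360,215), the jar at (371,315) and the big tin at (326,165). The side view shows the tin at (341,255), the jar at (213,305), the tread at (399,117), the stop at (392,165) and the spray can at (295,180).

```bash
cat > m.py <<'E'
from h import *
for n in ("scene0","side0"):
    W=np.load(n+".npz")["W"];C=np.load(n+".npz")["color"]
    m=(abs(W[...,2]-.116)<.006)
    m=cv2.morphologyEx(m.astype(np.uint8),cv2.MORPH_OPEN,np.ones((5,5)))
    k,l,st,ce=cv2.connectedComponentsWithStats(m)
    i=1+np.argmax(st[1:,4]);p=W[l==i];print(n,"area",st[i,4],"zmed",np.median(p[:,2]),(cv2.minAreaRect((p[:,:2]*1000).astype(np.float32))))
    R=cv2.minAreaRect((p[:,:2]*1000).astype(np.float32));print(cv2.boxPoints(R).round(1).tolist())
    def blob(uv,zr,name):
        q=(W[...,2]>zr[0])&(W[...,2]<zr[1])
        k,l,st,ce=cv2.connectedComponentsWithStats(q.astype(np.uint8));a=W[l==l[uv[1],uv[0]]]
        if l[uv[1],uv[0]]==0: print(name,"none",W[uv[1],uv[0]]);return
        r=cv2.minEnclosingCircle((a[:,:2]*1000).astype(np.float32))
        print(name,len(a),"circle",np.round(r[0],1),round(r[1],1),"zmed",np.median(a[:,2]).round(4), "rect",np.round(np.hstack(cv2.minAreaRect((a[:,:2]*1000).astype(np.float32))),1))
    if n=="scene0":
        blob((360,205),(.178,.195),"tin");blob((371,310),(.168,.185),"jar");blob((326,155),(.075,.095),"big");blob((200,171),(.018,.03),"tape");blob((240,205),(.17,.19),"spray")
    else:
        blob((341,240),(.178,.195),"tin");blob((211,297),(.168,.185),"jar");blob((420,215),(.075,.095),"big");blob((349,142),(.018,.03),"tape");blob((400,117),(.15,.19),"tread");blob((293,155),(.17,.19),"spray")
E
python3 m.py
```

```text
scene0 area 17037 zmed 0.11478525884366864 ((545.2739868164062, 174.41943359375), (355.8252868652344, 302.3652648925781), 78.47301483154297)
[[361.6000061035156, 30.299999237060547], [657.9000244140625, -30.100000381469727], [729.0, 318.5], [432.70001220703125, 379.0]]
tin 1097 circle [500.5 104.4] 44.8 zmed 0.1856 rect [500.2 103.9  87.7  84.3  31.7]
jar 322 circle [682.6 249.5] 20.2 zmed 0.1745 rect [682.5 249.7  40.1  37.3  33. ]
big 1019 circle [366.7 -82.2] 52.6 zmed 0.0847 rect [363.8 -80.  103.7  96.2  54.2]
tape none [ 0.54999659 -0.36734978 -0.00362952]
spray 500 circle [ 649.9 -111.4] 29.2 zmed 0.1835 rect [ 650.2 -110.2   55.    54.6   27.6]
side0 area 26632 zmed 0.11590763486725131 ((547.9844360351562, 170.43533325195312), (350.8685607910156, 300.8531188964844), 78.62153625488281)
[[365.8999938964844, 28.100000381469727], [660.7999877929688, -31.200000762939453], [730.0999755859375, 312.70001220703125], [435.1000061035156, 372.1000061035156]]
tin 1670 circle [502.  105.3] 44.2 zmed 0.1866 rect [502.7 106.6  83.8  86.1  12.3]
jar 478 circle [684.3 249.8] 20.6 zmed 0.1756 rect [684.4 250.1  39.6  39.1  78.6]
big 1475 circle [368.3 -80.4] 52.0 zmed 0.0856 rect [368.1 -81.   98.6 101.8   3.4]
tape none [ 0.58192037 -0.37600329  0.01125915]
tread 735 circle [ 456.4 -276.5] 50.2 zmed 0.1707 rect [ 457.8 -273.7   92.5   63.5   77.9]
spray 455 circle [ 650.8 -110.4] 28.4 zmed 0.1847 rect [ 651.9 -108.    49.8   54.9   60.9]
```

Request:
send_rows(
  increments=[
    [[0, 0, -0.1], [-2.5, 0.5, 0], 45],
    [[0, 0, -0.101], [-3.5, 0.7, 0], 45],
    [[0, 0, 0], [-3.5, 0.7, 0], 45],
    [[0, 0, 0], [-3, 0.6, 0], 45],
    [[0, 0, 0], [-1.45, 0.25, 0], 45],
    [[0, 0, 0], [0, 0, -2], 45],
    [[0, 0, 0], [0, 0, -2], 45],
    [[0, 0, 0], [0, 0, -1], 45],
    [[0, 0, 0], [0, 0, 0], 45],
    [[0, 0, 0], [0, 0, 0], 45],
  ],
)

```text
time_s: 1.1
eef_pos: [0.4857, 0.0275, 0.2542]
orientation: [[0.98, -0.2, -0.0], [-0.2, -0.98, -0.0], [-0.0, 0.0, -1.0]]
force: [0.6, -0.1, 1.0]
finger_gap: 0.0383
```

Run:
```python
from h import *
s=get_state();print(s["eef_pos"],s["finger_gap"],s.get("tips_ahead"))
d=cam("side");cv2.imwrite("pics/side1.png",d["color"][:,:,::-1]);W=pts(d)
# tread: wood top, z
m=(W[...,2]>.155)&(W[...,2]<.20)&(W[...,1]<-.2)&(W[...,0]<.6)
k,l,st,ce=cv2.connectedComponentsWithStats(m.astype(np.uint8))
C=d["color"]
sat=cv2.cvtColor(C,cv2.COLOR_RGB2HSV)[...,1]>90
for i in range(1,k):
    if st[i,4]>100:
        q=W[(l==i)&sat];print(st[i],len(q),q.mean(0),q.min(0),q.max(0),cv2.minAreaRect((q[:,:2]*1000).astype(np.float32)))
```

```text
[0.48567569 0.02747156 0.25417357] 0.03830870690466606 None<stdin>:11: RuntimeWarning: Mean of empty slice.
  ret = um.true_divide(
Traceback (most recent call last):
ValueError: zero-size array to reduction operation minimum which has no identity
```

View pics/side1.png

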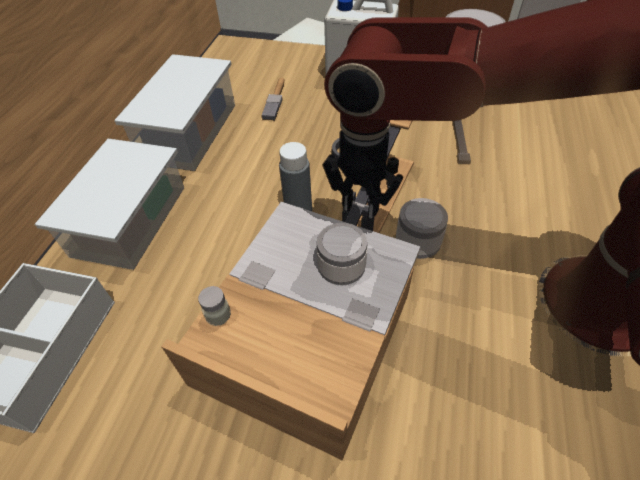

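The fingers (360,205) stand behind the tin (341,255), lined up for the push. Next I go down and start pushing.

Request:
send_rows(
  increments=[
    [[0, 0, 0], [0, 0, -2], 45],
    [[0, 0, 0], [0, 0, -2], 45],
    [[0, 0, 0], [0, 0, -1.4], 45],
    [[0, 0, 0], [0, 0, 0], 45],
    [[0, 0, 0], [0.2, 0.98, 0], 45],
    [[0, 0, 0], [0.2, 0.98, 0], 45],
    [[0, 0, 0], [0.2, 0.98, 0], 45],
    [[0, 0, 0], [0.2, 0.98, 0], 45],
    [[0, 0, 0], [0.2, 0.98, 0], 45],
    [[0, 0, 0], [0.2, 0.98, 0], 45],
    [[0, 0, 0], [0.2, 0.98, 0], 45],
    [[0, 0, 0], [0.2, 0.98, 0], 45],
  ],
)

```text
time_s: 2.35
eef_pos: [0.5017, 0.1066, 0.2]
orientation: [[0.98, -0.2, 0.0], [-0.2, -0.98, -0.0], [0.0, 0.0, -1.0]]
force: [-0.8, -4.2, 3.0]
finger_gap: 0.0382
```

```bash
cat > tin.py <<'E'
from h import *
for n in ("side","scene"):
    d=cam(n);W=pts(d)
    A=np.array([[.98,-.199],[.199,.98]]);c=(W[...,:2]-[.499,-.062])@A.T
    m=(abs(W[...,2]-.186)<.004)&(abs(c[...,0])<.12)&(c[...,1]>.13)&(c[...,1]<.42)
    k,l,st,ce=cv2.connectedComponentsWithStats(m.astype(np.uint8))
    for i in range(1,k):
        if st[i,4]>150:
            q=(c[l==i]*1000).astype(np.float32);print(n,st[i,4],cv2.minEnclosingCircle(q),q.min(0),q.max(0))
    cv2.imwrite(f"pics/{n}_now.png",d["color"][:,:,::-1])
print(get_state()["force"])
E
python3 tin.py
```

```text
side 1819 ((-32.82270431518555, 211.45071411132812), 47.89259338378906) [-73.20749 171.63564] [ 12.2040615 259.04236  ]
scene 1072 ((-32.04471969604492, 215.2322540283203), 44.7161979675293) [-74.53078 174.8002 ] [ 10.462788 259.79272 ]
[0.62307889 0.13844836 1.25541085]
```

Request:
send_rows(
  increments=[
    [[0, 0, 0], [0.2, 0.98, 0], 45],
    [[0, 0, 0], [0.2, 0.98, 0], 45],
    [[0, 0, 0], [0.2, 0.98, 0], 45],
    [[0, 0, 0], [0.2, 0.98, 0], 45],
    [[0, 0, 0], [0.2, 0.98, 0], 45],
    [[0, 0, 0], [0.2, 0.98, 0], 45],
    [[0, 0, 0], [0.2, 0.98, 0], 45],
    [[0, 0, 0], [0.2, 0.98, 0], 45],
    [[0, 0, 0], [0.2, 0.98, 0], 45],
    [[0, 0, 0], [0.2, 0.98, 0], 45],
    [[0, 0, 0], [0.2, 0.98, 0], 45],
    [[0, 0, 0], [0.1, 0.49, 0], 45],
  ],
)

```text
time_s: 3.65
eef_pos: [0.5246, 0.2196, 0.1999]
orientation: [[0.98, -0.199, -0.0], [-0.199, -0.98, 0.0], [-0.0, -0.0, -1.0]]
force: [-0.8, -3.0, 0.6]
finger_gap: 0.0382
```

Request:
send_rows(
  increments=[
    [[0, 0, 0], [0.1, 0.49, 0], 45],
    [[0, 0, 0], [0, 0, 0], 45],
    [[0, 0, 0], [-0.2, -0.98, 0], 45],
    [[0, 0, 0], [-0.2, -0.98, 0], 45],
    [[0, 0, 0], [0, 0, 2], 45],
    [[0, 0, 0], [0, 0, 4], 20],
    [[0, 0, 0], [0, 0, 4], 0],
    [[0, 0, 0], [-0.5, -4, 1.0], 0],
    [[0, 0, 0], [-0.8, -4, 0], 0],
    [[0, 0, 0], [-0.8, -4, 0], 0],
    [[0, 0, 0], [0, 0, 0], 0],
  ],
)

```text
time_s: 4.75
eef_pos: [0.4996, 0.0799, 0.3101]
orientation: [[0.979, -0.205, 0.001], [-0.205, -0.979, -0.001], [0.001, 0.001, -1.0]]
force: [-0.6, 0.1, 0.3]
finger_gap: -0.0002
```

```bash
python3 tin.py
```

```text
side 2384 ((-30.54904556274414, 336.2216796875), 43.38357162475586) [-73.04969 292.88782] [ 12.337089 379.29144 ]
scene 1181 ((-32.62438201904297, 335.75274658203125), 43.809486389160156) [-75.48475 293.41605] [ 10.612923 378.64813 ]
[-0.37790427  0.11493779  0.07635848]
```

View pics/scene_now.png

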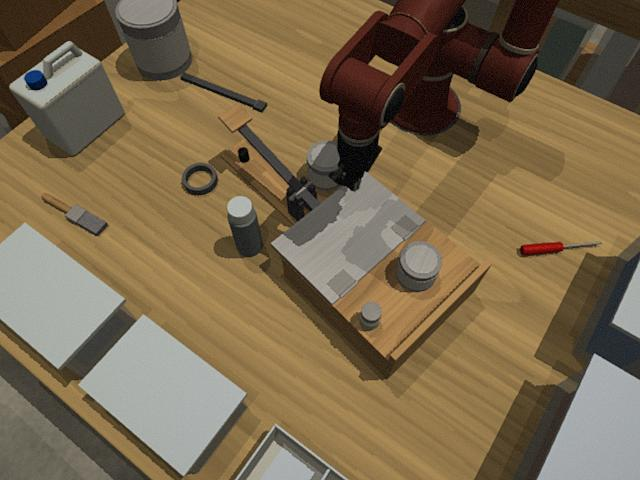

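The tin now stands on the deck at (419,265), and the tread is clear at (237,120). I'll measure the tread in both views.

Run:
```python
from h import *
A=np.array([[.98,-.199],[.199,.98]])
for n in ("side","scene"):
    d=cam(n);W=pts(d);c=(W[...,:2]-[.499,-.062])@A.T
    print([ (p,np.round(W[p[1],p[0]],3).tolist()) for p in ([(398,117),(400,112)] if n=="side" else [(237,120),(240,118)])])
    m=(W[...,2]>.14)&(W[...,2]<.2)&(c[...,1]<-.2)&(c[...,1]>-.3)&(abs(c[...,0])<.06)
    q=c[m]*1000; w=q[abs(q[:,0]-np.median(q[:,0]))<60]
    print(n,m.sum(),q.min(0),q.max(0),np.median(q,0),"world mid",A.T@((q.min(0)+q.max(0))/2)/1000+[.499,-.062],"z",W[m][:,2].min(),W[m][:,2].max(),np.median(W[m][:,2]))
```

```text
[((398, 117), [0.455, -0.284, 0.172]), ((400, 112), [0.453, -0.3, 0.175])]
side 611 [ -29.74712234 -261.83188624] [  33.69388163 -200.17866025] [  -0.55516038 -226.33362009] world mid [ 0.45496386 -0.28877787] z 0.14830592391708175 0.18072386889928338 0.17162546155492364
[((237, 120), [0.459, -0.281, 0.172]), ((240, 118), [0.448, -0.28, 0.17])]
scene 596 [ -32.21075912 -261.78003954] [  33.41022421 -200.29041408] [   1.66200604 -230.18645679] world mid [ 0.45361173 -0.28853387] z 0.14337015218325488 0.18190897556422503 0.17143048872798028
```

Request:
send_rows(
  increments=[
    [[0, 0, 0], [-0.5, -4, 0], 0],
    [[0, 0, 0], [-0.5, -4.3, 0], 0],
    [[0, 0, 0], [-0.5, -4.3, 0], 0],
    [[0, 0, 0], [-0.5, -4.3, 0], 0],
    [[0, 0, 0], [-0.5, -4.3, 0], 0],
    [[0, 0, 0], [-0.5, -4.3, 0], 0],
    [[0, 0, 0], [-0.5, -4.3, 0], 0],
    [[0, 0, 0], [-0.5, -4.3, -1], 0],
    [[0, 0, 0], [-0.7, -3.2, -1.5], 0],
    [[0, 0, 0], [0, 0, -1.5], 0],
    [[0, 0, 0], [0, 0, 0], 0],
    [[0, 0, 0], [0, 0, 0], 0],
  ],
)

```text
time_s: 6.15
eef_pos: [0.454, -0.2877, 0.2694]
orientation: [[0.98, -0.198, -0.001], [-0.198, -0.98, 0.001], [-0.001, -0.001, -1.0]]
force: [0.1, -0.3, -0.0]
finger_gap: -0.0002
```

```bash
python3 tin.py
```

```text
side 2381 ((-30.419822692871094, 335.8105773925781), 43.547306060791016) [-72.98282 293.50684] [ 12.448112 379.2606  ]
scene 1179 ((-32.62940979003906, 336.0321350097656), 43.605995178222656) [-76.15519 293.62027] [ 10.909505 378.05707 ]
[-1.49718357 -0.53178866 -0.32452362]
```

View pics/side_now.png

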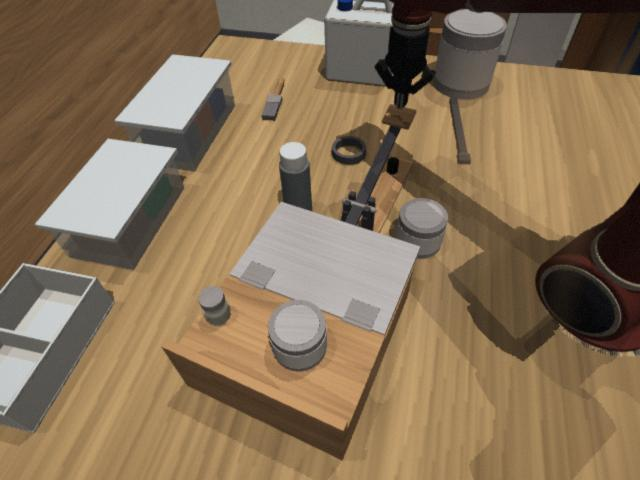

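The shut fingers stand just above the tread (400,112). I'll press down in small steps.

Request:
send_rows(
  increments=[
    [[0, 0, 0], [-0.1, -0.5, -1], 0],
    [[0, 0, 0], [0, 0, -0.8], 0],
    [[0, 0, 0], [0, 0, -0.6], 0],
    [[0, 0, 0], [0, 0, -0.6], 0],
    [[0, 0, 0], [0, 0, -1], 0],
    [[0, 0, 0], [0, 0, -1], 0],
    [[0, 0, 0], [0, 0, -1], 0],
    [[0, 0, 0], [0, 0, 0], 0],
  ],
)

```text
time_s: 7.05
eef_pos: [0.4527, -0.295, 0.21]
orientation: [[0.98, -0.2, 0.001], [-0.2, -0.98, -0.002], [0.001, 0.002, -1.0]]
force: [-0.0, -3.4, 5.5]
finger_gap: -0.0002
```

```bash
cat > lev.py <<'E'
from h import *
s=get_state();print(s["time_s"],s["eef_pos"],s["force"])
A=np.array([[.98,-.199],[.199,.98]])
d=cam("side");W=pts(d);c=(W[...,:2]-[.499,-.062])@A.T
m=(abs(c[...,0])<.13)&(c[...,1]>.075)&(c[...,1]<.25)&(W[...,2]>.1)&(W[...,2]<.17)
p=np.polyfit(c[m][:,1],W[m][:,2],1);print("flap angle",-np.arctan(p[0]),"z at edge",np.polyval(p,.0625),"z at seam",np.polyval(p,.2615))
cv2.imwrite("pics/side_lev.png",d["color"][:,:,::-1])
E
python3 lev.py
```

```text
7.05 [ 0.45265795 -0.29495098  0.2100328 ] [-0.04354434 -3.40743234  5.52548099]
flap angle 0.06146104418493368 z at edge 0.12875030223164474 z at seam 0.11650413074681407
```

Request:
send_rows(
  increments=[
    [[0, 0, 0], [0, 0, -0.8], 0],
    [[0, 0, 0], [0, 0, -0.8], 0],
    [[0, 0, 0], [0, 0, -0.8], 0],
    [[0, 0, 0], [0, 0, -0.8], 0],
    [[0, 0, 0], [0, 0, -0.8], 0],
    [[0, 0, 0], [0, 0, -0.8], 0],
    [[0, 0, 0], [0, 0, -0.6], 0],
    [[0, 0, 0], [0, 0, -0.4], 0],
    [[0, 0, 0], [0, 0, 0], 0],
    [[0, 0, 0], [0, 0, 0], 0],
    [[0, 0, 0], [0, 0, 0], 0],
    [[0, 0, 0], [0, 0, 0], 0],
  ],
)

```text
time_s: 8.3
eef_pos: [0.4531, -0.2952, 0.1534]
orientation: [[0.98, -0.2, 0.002], [-0.2, -0.98, -0.003], [0.003, 0.003, -1.0]]
force: [-0.6, -4.2, 6.1]
finger_gap: 0.0001
```

```bash
python3 lev.py; python3 tin.py
```

```text
8.3 [ 0.45313894 -0.29519531  0.15339123] [-0.64025438 -4.1893107   6.11276789]
flap angle 0.16493439653825406 z at edge 0.14976505546844515 z at seam 0.116642213628777
side 2387 ((-30.492633819580078, 336.2835998535156), 43.381248474121094) [-73.456535 293.6605  ] [ 12.883028 378.93716 ]
scene 1196 ((-32.60417175292969, 336.058349609375), 43.34339141845703) [-75.08698 293.03146] [ 10.561678 377.826   ]
[-2.07337183 -3.82929685  5.28918406]
```

View pics/side_lev.png

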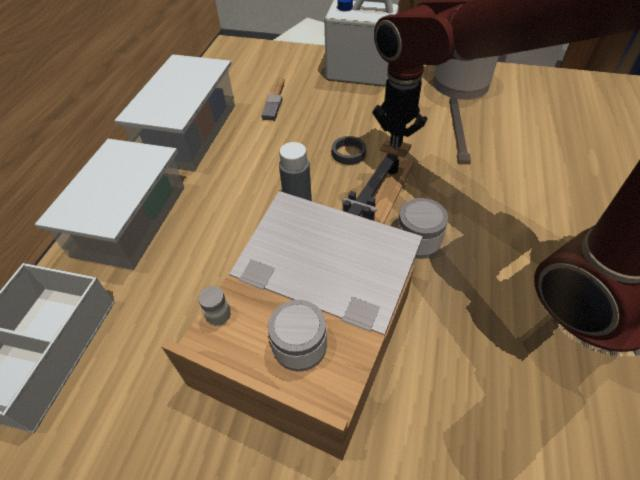

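The flap (330,240) is raised, with the fingers on the tread (396,147). I'll hold for a moment, check for creep, then hand in.

Request:
send_rows(
  increments=[
    [[0, 0, 0], [0, 0, -0.3], 0],
    [[0, 0, 0], [0, 0, 0], 0],
    [[0, 0, 0], [0, 0, 0], 0],
    [[0, 0, 0], [0, 0, 0], 0],
    [[0, 0, 0], [0, 0, 0], 0],
    [[0, 0, 0], [0, 0, 0], 0],
    [[0, 0, 0], [0, 0, 0], 0],
    [[0, 0, 0], [0, 0, 0], 0],
    [[0, 0, 0], [0, 0, 0], 0],
    [[0, 0, 0], [0, 0, 0], 0],
  ],
)

```text
time_s: 9.45
eef_pos: [0.4532, -0.2949, 0.1504]
orientation: [[0.98, -0.2, 0.002], [-0.2, -0.98, -0.002], [0.003, 0.002, -1.0]]
force: [-0.9, -2.8, 5.5]
finger_gap: -0.0001
```

```bash
python3 lev.py; python3 lev.py && python3 -c "
from plant import *
print(job_done())"
```

```text
9.45 [ 0.45321229 -0.29494196  0.15038618] [-0.89118991 -2.84420262  5.54807066]
flap angle 0.17015056554465083 z at edge 0.15086670860835932 z at seam 0.11667615477740428
9.5 [ 0.45324016 -0.29496379  0.15039399] [-0.47035995 -2.66723816  4.921829  ]
flap angle 0.17019778504795086 z at edge 0.15086227498154084 z at seam 0.11666204700744597
the job is handed in; nothing more can be done
None
```

I pushed the tin onto the fixed deck, then pressed the tread down. I handed the job in at about 9.5 s with the shut fingers still holding the lever down.

- **Tin:** both cameras put its centre at about y = 336 mm in the chest frame, with its top level at the right height. That measurement was taken just before the last 3 mm of pressing.
- **Flap:** it measured 0.170 rad in two readings 0.05 s apart, so its edge is about 34 mm up. The required minimum is 0.12 rad.
- **Lever:** the force on the fingers was about 5 N upward, plus about 3 N sideways. In the last picture the lever looked seated in its stand, but I did not measure the distance from its pin to the bearing.
- **Other objects:** the jar, larger tin, spray can and tape roll looked unmoved in that picture. I judged this by eye and did not measure them again.

No check failed or disagreed. The hand-in gives no verdict.

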